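# Close the paste bottle with its tapered stopper

## Task

Take the red stopper out of the small sloping stand and close the open green paste bottle with it: lower it into the neck, do not drop it in, until it is fully home and straight with its flange flat on the rim, then let go. Leave the bottle standing upright where it is, and do not knock over the glue stick or push it away.

Things in the scene. Friction and masses are not known exactly. Their poses are not given: they have to be found in the camera images.
- stopper: Red stopper, 60 g, loose. Origin: centre of its flange's underside. Flange 44 mm across, z = 0 to 6 mm; above it a round grip knob 26 mm across, z = 6 to 40 mm; below it a black tapered plug, 29 mm across at z = 0, 20 mm at -27, foot at -28 mm. Starts plugged in the stand's hole with 1.5 mm play, its z axis leaning 35 degrees from vertical, square to the plate.
- bottle: Green bottle with a paper band round it, 80 mm across, 110 mm high in all, 0.6 kg, heavy enough to stand but loose on the bench (not fastened). Origin: centre of its underside, z up. Its shoulder narrows between 60 and 75 mm height to an upright open neck 45 mm across outside.
- bottle_mouth (a point): Centre of the bottle's rim, 110 mm above its underside; z up along the neck. The neck's hole is 34 mm across, straight and 33 mm deep. With the stopper fully home its flange lies flat on the rim and its origin is at this point.
- stand: Small stand fixed to the bench, yaw 1.2 to 1.95 rad: dark base 86 x 86 x 6 mm, four steel posts, grey plate 84 x 80 x 14 mm sloping 35 degrees, low edge towards the stand's -x (to the right seen from the robot). Origin: centre of the base's underside; z up, x away from the low edge. The plate's hole, 32 mm across, goes right through; highest point of the plate 82 mm.
- stand_hole (a point): Centre of the hole's mouth on the upper face of the sloping plate; axes parallel to the stand's own (z up, not along the hole).
- glue_stick: Bystander: upright white and orange glue stick, 28 mm across, 95 mm high, loose; origin at the centre of its underside, z up. Everything else round about is fixed and unlisted: low things up to 130 mm high, a 264 mm spray bottle at the back left, tall boxes along the left side.
There are look-alikes about, which are no part of the job. Several things have the shape of the stopper; the one meant has the colours described above.

How it is judged:
By the outcome, as a careful person would: the job done as asked, in the order asked, and still so for the second after the job is handed in, with the robot touching nothing.
It also fails if it takes over 43 s, if anything falls off the work surface, if the arm or the gripper's body presses on something with over 40 N, if the wrist force passes 120 N, or if a joint passes its speed limit or range.

## Robot

A 7-joint arm with a two-finger parallel gripper is mounted at the origin on the work surface; the furniture and walls round the work are solid. World frame = base frame: x ahead of the robot, y to its left, z up, the work surface at z = 0. Lengths are in m, angles in rad, forces in N, time in s.
With the tool pointing down it reaches from about 0.4 to 0.85 m from the base axis. Payload 10.4 kg.
Tool frame: the origin (TCP) lies between the finger pads; the fingertips stand 11 mm ahead of it and the grasp point (between the pads) lies 8 mm behind it (tip_reach is the distance from the TCP to the fingertips, in m); z points along the fingers, y is the line along which they close (so a half turn about z gives the same grasp; the last joint's range is limited). The gripper opens to 85 mm and grips with 20 to 120 N. Pads are 22 mm wide; open, the fingers measure 114 mm over their backs; the gripper's body (76 mm by 85 mm) begins 54 mm behind the grasp point. The pads swing forward as they close: fully open they stand 13 mm farther back than shut.
Start: joints at [1.253, 0.332, -0.065, 1.46, 0.022, 1.35, -0.088], TCP at [0.182, -0.598, 0.242] pointing down, gripper open.
Joint ranges: [-2.6, 2.6], [-0.5, 2.12], [-1.47, 1.34], [0.16, 2.42], [-1.27, 4.41], [0.06, 2.06], [-2.6, 2.6]. Speed limits (rad/s): [2.22, 2.22, 2.79, 2.79, 3.14, 3.14, 3.14].

## Interface

Orientations are given as a unit quaternion [x, y, z, w].
In Python, from workcell import * gives the robot as it stands.
- The arm moves only by the shell command python3 -m inch 'ROWS' [OPENING] [FORCE]. ROWS is JSON, a list of rows, each an object with "slide": the shift along the world's x, y, z in m, a list of three; "yaw": the turn about the world's z in rad. A call has 1 to 20 rows; each row is the pose to reach, as a shift and turn from the pose commanded when the call began; what a row does not reach only later rows make up. A row lasts 1/12 s, in which the tool goes at most 41.7 mm and 7.16 degrees, less where a joint would pass 70% of its speed; a pose out of reach is approached as far as the arm can. A call with a gripper value outside its range is refused whole. OPENING is the closure in counts, from 0 (fully open) to 255 (shut), set as the call begins (- or left out, the last holds). The fingers move at their own pace and stop on an object; FORCE is the grip in N (left out, the last holds). Time passes only in rows, so rows that repeat a pose let the fingers close. It gives the time, the measured TCP pose, the force, the opening and the grip force at its end, in the units of the state.
- get_obs(): the state, without advancing time (a new reading comes with each control period).
- camera(name): name is "scene" or "side" or "wrist"; returns a dict with "frame" (400x640x3 uint8, red, green, blue), "fx", "fy", "cx", "cy" (pixels), "k1" (the pictures are not rectified: a ray, as slopes to the right and down, at radius r is drawn at 1 + k1 r^2 times it, then the intrinsics apply), "extrinsics" (4x4, takes a point from world to camera coordinates). Camera axes: x right, y down, z forward; pixel columns grow to the right and rows downward; lengths in m; the calibration is good to about 2 mm. A picture is of the moment at which its call begins. There is no depth.
- hand_in(): hands the job in; it is judged then, once.
The state is a dict: "clock": time; "joint_pos": joint angles; "joint_velocities": joint speeds; "tau": joint torques, N m; "position": TCP position; "ee_rot": TCP orientation; "ft_force": force on the tool from outside, world axes, zero at the start; "torque": the same for the moment, N m; "grip_width": opening from 0.0 (shut) to 1.0 (fully open); "grasp_force": force on a finger pad.
Only numpy, scipy, OpenCV 4.12 (cv2) and the standard library are available. Lean on these libraries where they do the work, as an engineer would, in place of code of your own. Each camera call takes 0.05 s, during which the arm holds its last target. There are 200 camera calls.

## Working session

There is one attempt and no reset: what is moved stays moved. The work goes in short steps, Python scripts to look and compute and a shell command to move; the robot and the scene stay as the last step left them, time stands still between calls to the robot, and variables do not carry over. Pictures are saved under pics/ and viewed, at most 10 in all, crops included, and the job is handed in when it is done.

```bash
mkdir -p pics; python3 - <<'E'
from workcell import *
import cv2,numpy as np
o=get_obs();print({k:np.round(v,3) for k,v in o.items()})
for n in("scene","side","wrist"):
    c=camera(n);cv2.imwrite(f"pics/{n}0.png",c["frame"][:,:,::-1])
    E=c["extrinsics"];print(n,c["fx"],c["k1"],"pos",np.round(-E[:3,:3].T@E[:3,3],3),"fwd",np.round(E[2,:3],2))
a=[cv2.imread(f"pics/{n}0.png") for n in("scene","side")]
E
```

```text
{'clock': np.float64(0.0), 'joint_pos': array([ 1.253,  0.333, -0.065,  1.461,  0.022,  1.35 , -0.089]), 'joint_velocities': array([-0.001,  0.001,  0.001, -0.001, -0.   ,  0.   , -0.001]), 'tau': array([-1.0000e-03, -6.2544e+01,  4.9000e-02, -3.9160e+01,  1.6000e-02,
        1.0000e-02, -0.0000e+00]), 'position': array([ 0.181, -0.598,  0.242]), 'ee_rot': array([ 0.989,  0.147, -0.   , -0.001]), 'ft_force': array([-0.347, -0.201,  0.052]), 'torque': array([-0.037, -0.02 , -0.005]), 'grasp_force': np.float64(0.0), 'grip_width': np.float64(1.0)}
scene 492.3377198964143 -0.029597053653475577 pos [-0.048  0.372  0.864] fwd [ 0.59 -0.35 -0.73]
side 497.51025904916565 -0.1070602173345116 pos [ 0.321 -0.826  0.712] fwd [ 0.23  0.78 -0.59]
wrist 331.8894993060923 0.0004916995684118234 pos [ 0.249 -0.578  0.373] fwd [-0.27 -0.08 -0.96]
```

View pics/scene0.png

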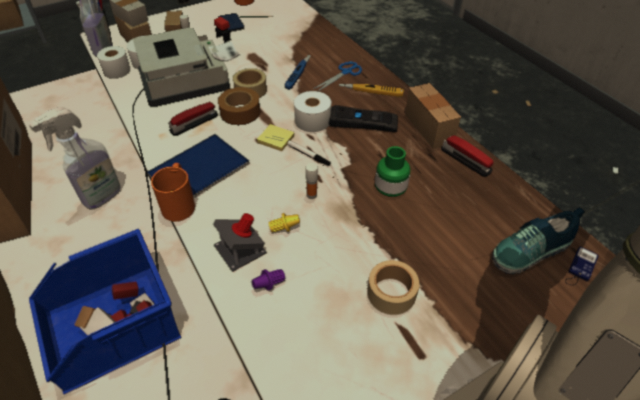

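View pics/side0.png

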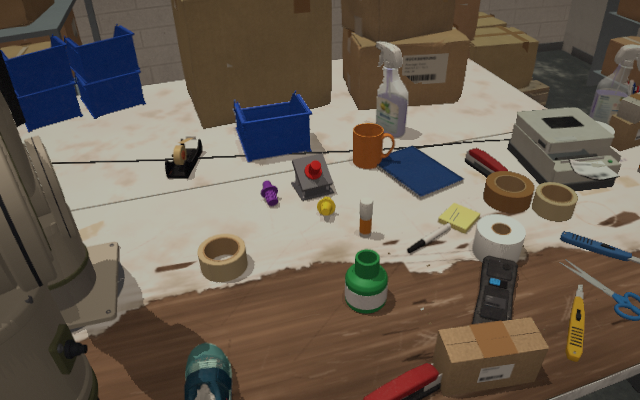

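The scene view shows the stopper in the stand at about (244,225), the bottle at (393,170) and the glue stick at (312,182). In the side view they are at (313,170), (366,280) and (366,217).

```bash
cat > h.py <<'E'
from workcell import *
import cv2,numpy as np
def ray(c,uv):
    x=np.array([(uv[0]-c["cx"])/c["fx"],(uv[1]-c["cy"])/c["fy"]]);p=x.copy()
    for _ in range(20): p=x/(1+c["k1"]*(p@p))
    E=np.array(c["extrinsics"]);R=E[:3,:3];d=R.T@np.r_[p,1];return -R.T@E[:3,3],d/np.linalg.norm(d)
def plane(c,uv,z):
    o,d=ray(c,uv);return o+d*(z-o[2])/d[2]
def proj(c,P):
    E=np.array(c["extrinsics"]);q=E[:3,:3]@P+E[:3,3];p=q[:2]/q[2];p=p*(1+c["k1"]*(p@p));return np.array([c["cx"]+c["fx"]*p[0],c["cy"]+c["fy"]*p[1]])
def tri(*cu):
    A=np.zeros((3,3));b=np.zeros(3);L=[ray(c,u) for c,u in cu]
    for o,d in L: M=np.eye(3)-np.outer(d,d);A+=M;b+=M@o
    P=np.linalg.solve(A,b);return P,[np.linalg.norm(np.cross(P-o,d)) for o,d in L]
E
python3 - <<'E'
from h import *
S=camera("scene");D=camera("side")
def red(c,roi):
    x,y,w,h=roi;f=c["frame"][y:y+h,x:x+w].astype(int)
    m=((f[...,0]>90)&(f[...,1]<0.4*f[...,0])&(f[...,2]<0.4*f[...,0]));v,u=np.nonzero(m);return np.array([u.mean()+x,v.mean()+y]),m.sum()
a,b=red(S,(215,200,55,50)),red(D,(295,150,40,40));print(a,b,tri((S,a[0]),(D,b[0])))
def crop(c,x,y,w,h,k):return cv2.resize(c["frame"][y:y+h,x:x+w,::-1],None,fx=k,fy=k,interpolation=cv2.INTER_CUBIC)
im=np.vstack([np.hstack([crop(S,205,200,70,75,4),crop(S,350,135,70,75,4)]),np.hstack([crop(D,280,140,70,75,4),crop(D,332,240,70,75,4)])])
cv2.imwrite("pics/c.png",im)
E
```

```text
(array([242.40277778, 225.5625    ]), np.int64(288)) (array([313.28645833, 169.34895833]), np.int64(192)) (array([0.59410345, 0.17244717, 0.06608517]), [np.float64(0.0013562958222894193), np.float64(0.0013562958222892052)])
```

View pics/c.png

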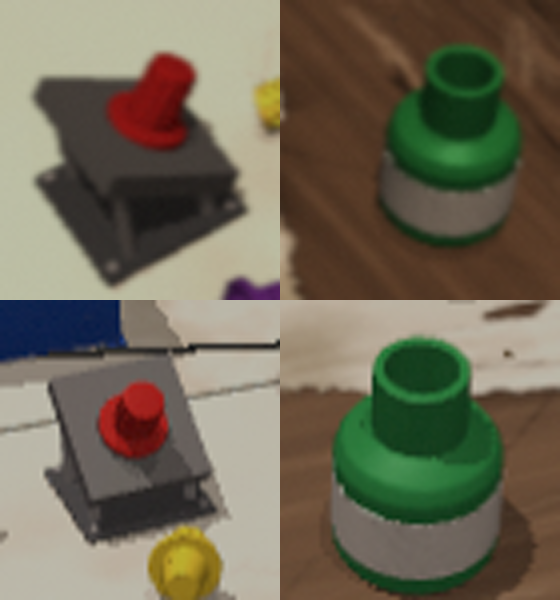

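The crops show the red stopper leaning over the plate's low edge. Three base corners are visible, and the bottle rim is clear in both views. I'll measure those now.

```bash
python3 - <<'E'
from h import *
np.set_printoptions(precision=4,suppress=True)
S=camera("scene");D=camera("side")
s=[(214.5,244.5),(233,271.2),(266.2,252.5)];d=[(291.5,182.5),(303,200.5),(334.5,193.8)]
for c,L in((S,s),(D,d)):
    P=np.array([plane(c,u,.004) for u in L]);ctr=(P[0]+P[2])/2
    e=P-np.roll(P,1,0);print(P[:,:2],ctr[:2],np.linalg.norm(e,axis=1),np.arctan2(e[:,1],e[:,0]))
print("rim",tri((S,(396.3,152.8)),(D,(367.5,257.8))),plane(S,(396.3,152.8),.11),plane(D,(367.5,257.8),.11))
print("glue",plane(S,(312,197),0),plane(D,(366,235),0))
# knob top: scene & side guesses
print("knobtop",tri((S,(205+172/4,200+67/4)),(D,(280+143/4,140+95/4))))
print("yellow",plane(S,(285,222),.01))
print(np.round(get_obs()["joint_pos"],3))
E
```

```text
[[0.6276 0.232 ]
 [0.5431 0.2253]
 [0.5516 0.1439]] [0.5896 0.1879] [0.1164 0.0848 0.0819] [ 0.8586 -3.0623 -1.4673]
[[0.5477 0.2237]
 [0.5547 0.1372]
 [0.6367 0.1398]] [0.5922 0.1817] [0.1224 0.0868 0.0821] [ 2.3864 -1.4891  0.0318]
rim (array([ 0.5833, -0.2114,  0.1071]), [np.float64(0.0005193496411211667), np.float64(0.0005193496411212321)]) [ 0.5803 -0.209   0.11  ] [ 0.5826 -0.2139  0.11  ]
glue [ 0.6463 -0.0246  0.    ] [ 0.6548 -0.0304  0.    ]
knobtop (array([0.595 , 0.1582, 0.0882]), [np.float64(0.001019127830090211), np.float64(0.0010191278300903126)])
yellow [0.6023 0.071  0.01  ]
[ 1.253  0.332 -0.065  1.46   0.022  1.35  -0.089]
```

```bash
python3 -m inch '[{"slide":[0.05,0.1,0.02],"yaw":0.12},{"slide":[0.1,0.2,0.02],"yaw":0.24},{"slide":[0.15,0.3,0.02],"yaw":0.36},{"slide":[0.2,0.4,0.02],"yaw":0.48},{"slide":[0.25,0.5,0.02],"yaw":0.6},{"slide":[0.413,0.763,0.0],"yaw":1.356},{"slide":[0.413,0.763,0.0],"yaw":1.356},{"slide":[0.413,0.763,0.0],"yaw":1.356},{"slide":[0.413,0.763,0.0],"yaw":1.356},{"slide":[0.413,0.763,0.0],"yaw":1.356},{"slide":[0.413,0.763,0.0],"yaw":1.356},{"slide":[0.413,0.763,0.0],"yaw":1.356},{"slide":[0.413,0.763,0.0],"yaw":1.356},{"slide":[0.413,0.763,0.0],"yaw":1.356},{"slide":[0.413,0.763,0.0],"yaw":1.356},{"slide":[0.413,0.763,0.0],"yaw":1.356},{"slide":[0.413,0.763,0.0],"yaw":1.356},{"slide":[0.413,0.763,0.0],"yaw":1.356},{"slide":[0.413,0.763,0.0],"yaw":1.356},{"slide":[0.413,0.763,0.0],"yaw":1.356}]' 0 30
```

```text
clock: 2.02
position: [0.5783, 0.1356, 0.243]
ee_rot: [0.679, 0.734, 0.0, 0.0]
ft_force: [1.3, -0.5, 0.5]
grip_width: 1.001
grasp_force: 0.0
```

```bash
python3 -m inch '[{"slide":[0.01,0.02,-0.03],"yaw":0},{"slide":[0.01,0.02,-0.04],"yaw":0},{"slide":[0.01,0.02,-0.04],"yaw":0},{"slide":[0.01,0.02,-0.04],"yaw":0}]'
python3 - <<'E'
from h import *
c=camera("wrist");np.save("w.npy",c,allow_pickle=True);f=c["frame"]
cv2.imwrite("pics/w1.png",f[:,:,::-1]);print(get_obs()["position"])
E
```

```text
clock: 2.35
position: [0.5872, 0.1532, 0.2028]
ee_rot: [0.678, 0.735, -0.001, -0.0]
ft_force: [-0.1, -0.1, -0.0]
grip_width: 0.996
grasp_force: 0.0
[0.58771458 0.15281238 0.20383415]
```

View pics/w1.png

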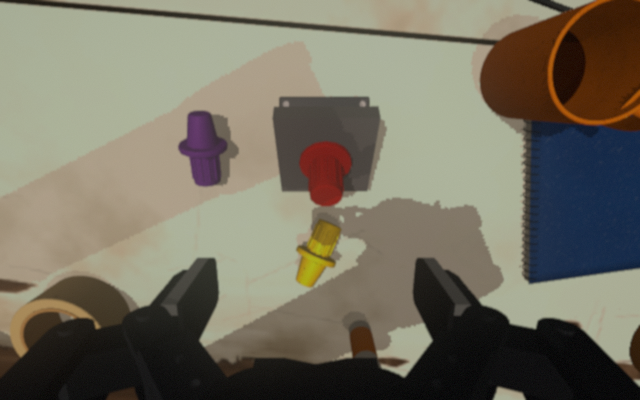

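The wrist view shows the stopper with its knob end at about (326,192) and its flange at (326,161). The plate is square to the image axes, and the yellow look-alike sits just below.

```bash
python3 - <<'E'
from h import *
np.set_printoptions(precision=4,suppress=True)
W=np.load("w.npy",allow_pickle=True).item();f=W["frame"].astype(int)
m=((f[...,0]>70)&(f[...,1]<0.4*f[...,0])&(f[...,2]<0.4*f[...,0]));m[:,450:]=0;m[300:]=0
for v in range(138,212,4):
    u=np.nonzero(m[v])[0]
    if len(u):print(v,u.min(),u.max(),end="; ")
print()
for s,uv in(("top",(326,192)),("flange",(326,160))): print(s,plane(W,uv,.088 if s=="top" else .060))
S=camera("scene");D=camera("side")
print(tri((W,(326,192)),(S,(248,216.75)),(D,(315.75,163.75))))
xs=np.array([np.cos(1.65),np.sin(1.65),0]);ax=-.5736*xs+[0,0,.8192]
for h in([.593,.181,.055],[.594,.183,.058]):
    h=np.array(h)
    for c in(W,S,D):print(proj(c,h+.04*ax),proj(c,h+.006*ax),end=" ")
    print()
c=[plane(W,u,.082-.005) for u in((274,108),(380,110))];print("hi edge",c)
E
```

```text
142 322 330; 146 310 341; 150 305 345; 154 302 348; 158 301 349; 162 300 350; 166 301 349; 170 302 348; 174 305 341; 178 310 341; 182 310 341; 186 310 341; 190 310 340; 194 311 340; 198 312 339; 202 316 335; 
top [0.5937 0.16   0.088 ]
flange [0.5927 0.18   0.06  ]
(array([0.5946, 0.1589, 0.088 ]), [np.float64(0.0013365048750352436), np.float64(0.0010325196039647937), np.float64(0.0014882393085156702)])
[327.2521 194.3455] [326.3697 162.9865] [247.8155 216.5283] [241.0037 229.1917] [315.375  164.2252] [312.8317 170.0883] 
[328.9316 192.9443] [327.9079 161.3009] [246.5861 215.6357] [239.7746 228.3383] [315.5053 162.6749] [312.9589 168.5764] 
hi edge [array([0.5499, 0.2185, 0.077 ]), array([0.6289, 0.2234, 0.077 ])]
```

```bash
python3 -m inch '[{"slide":[0.006,0.01,-0.03],"yaw":0},{"slide":[0.006,0.01,-0.06],"yaw":0},{"slide":[0.006,0.01,-0.09],"yaw":0},{"slide":[0.006,0.01,-0.115],"yaw":0},{"slide":[0.006,0.01,-0.132],"yaw":0},{"slide":[0.006,0.01,-0.132],"yaw":0},{"slide":[0.006,0.01,-0.132],"yaw":0}]'
python3 -m inch '[{"slide":[0,0,0],"yaw":0},{"slide":[0,0,0],"yaw":0},{"slide":[0,0,0],"yaw":0},{"slide":[0,0,0],"yaw":0},{"slide":[0,0,0],"yaw":0},{"slide":[0,0,0],"yaw":0},{"slide":[0,0,0],"yaw":0},{"slide":[0,0,0],"yaw":0},{"slide":[0,0,0],"yaw":0},{"slide":[0,0,0],"yaw":0}]' 255 25
```

```text
clock: 3.08
position: [0.5938, 0.1631, 0.0719]
ee_rot: [0.679, 0.734, 0.0, 0.0]
ft_force: [-0.7, 0.4, 0.1]
grip_width: 1.001
grasp_force: 0.0
clock: 3.92
position: [0.5938, 0.1641, 0.0718]
ee_rot: [0.678, 0.735, 0.0, 0.0]
ft_force: [-1.1, -1.6, 5.7]
grip_width: 0.295
grasp_force: 25.0
```

```bash
python3 -m inch '[{"slide":[0,-0.003,0.0045],"yaw":0},{"slide":[0.0005,-0.006,0.009],"yaw":0},{"slide":[0.001,-0.0095,0.0135],"yaw":0},{"slide":[0.001,-0.0126,0.018],"yaw":0},{"slide":[0.001,-0.0126,0.018],"yaw":0},{"slide":[0.0005,-0.0085,0.022],"yaw":0},{"slide":[0,-0.0045,0.026],"yaw":0},{"slide":[0,-0.0005,0.029],"yaw":0},{"slide":[0,0.0034,0.0314],"yaw":0},{"slide":[-0.0005,0.008,0.034],"yaw":0},{"slide":[-0.001,0.012,0.0355],"yaw":0},{"slide":[-0.0013,0.016,0.037],"yaw":0},{"slide":[-0.0016,0.02,0.038],"yaw":0},{"slide":[-0.0016,0.02,0.038],"yaw":0}]' 255 20
python3 - <<'E'
from h import *
D=camera("side");S=camera("scene")
cr=lambda c,x,y:cv2.resize(c["frame"][y:y+100,x:x+100,::-1],None,fx=4,fy=4,interpolation=cv2.INTER_CUBIC)
cv2.imwrite("pics/d2.png",np.hstack([cr(D,265,110),cr(S,195,170)]))
E
```

```text
clock: 5.08
position: [0.5917, 0.1853, 0.1093]
ee_rot: [0.678, 0.735, 0.0, -0.0]
ft_force: [-1.0, -3.5, -1.6]
grip_width: 0.298
grasp_force: 24.4
```

View pics/d2.png

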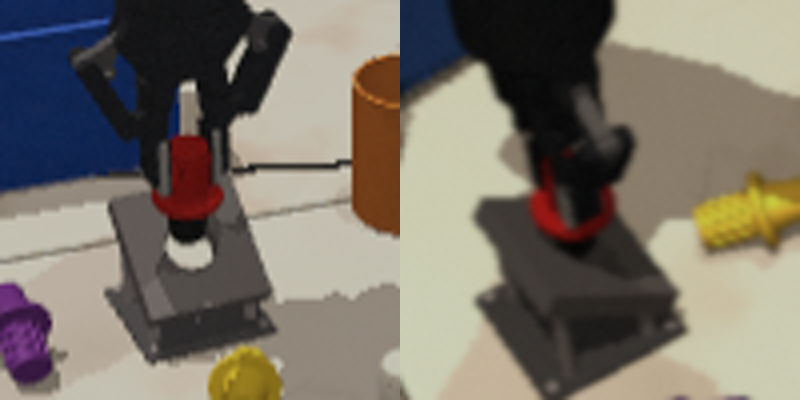

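The side view shows the stopper now upright in the pads, with its plug tip in the hole mouth. I'll lift it and carry it above the bottle.

```bash
python3 -m inch '[{"slide":[0,0,0.02],"yaw":0},{"slide":[0,0,0.045],"yaw":0},{"slide":[0,0,0.07],"yaw":0},{"slide":[0,-0.015,0.09],"yaw":0},{"slide":[-0.001,-0.04,0.09],"yaw":0},{"slide":[-0.002,-0.07,0.09],"yaw":0},{"slide":[-0.003,-0.1,0.09],"yaw":0},{"slide":[-0.004,-0.13,0.09],"yaw":0},{"slide":[-0.004,-0.16,0.09],"yaw":0},{"slide":[-0.005,-0.19,0.09],"yaw":0},{"slide":[-0.006,-0.22,0.09],"yaw":0},{"slide":[-0.006,-0.25,0.09],"yaw":0},{"slide":[-0.007,-0.28,0.09],"yaw":0},{"slide":[-0.008,-0.31,0.09],"yaw":0},{"slide":[-0.008,-0.34,0.09],"yaw":0},{"slide":[-0.008,-0.365,0.09],"yaw":0},{"slide":[-0.008,-0.385,0.09],"yaw":0},{"slide":[-0.008,-0.396,0.09],"yaw":0},{"slide":[-0.008,-0.396,0.09],"yaw":0},{"slide":[-0.008,-0.396,0.09],"yaw":0}]' 255 30
python3 - <<'E'
from h import *
D=camera("side");S=camera("scene");np.save("ds.npy",dict(D=D,S=S),allow_pickle=True)
cr=lambda c,x,y:cv2.resize(c["frame"][y:y+120,x:x+80,::-1],None,fx=5,fy=5,interpolation=cv2.INTER_CUBIC)
cv2.imwrite("pics/d3.png",np.hstack([cr(D,330,185),cr(S,360,90)]))
E
```

```text
clock: 6.85
position: [0.5843, -0.2107, 0.1991]
ee_rot: [0.678, 0.735, 0.001, -0.0]
ft_force: [0.5, 0.7, -0.5]
grip_width: 0.29
grasp_force: 29.9
```

View pics/d3.png

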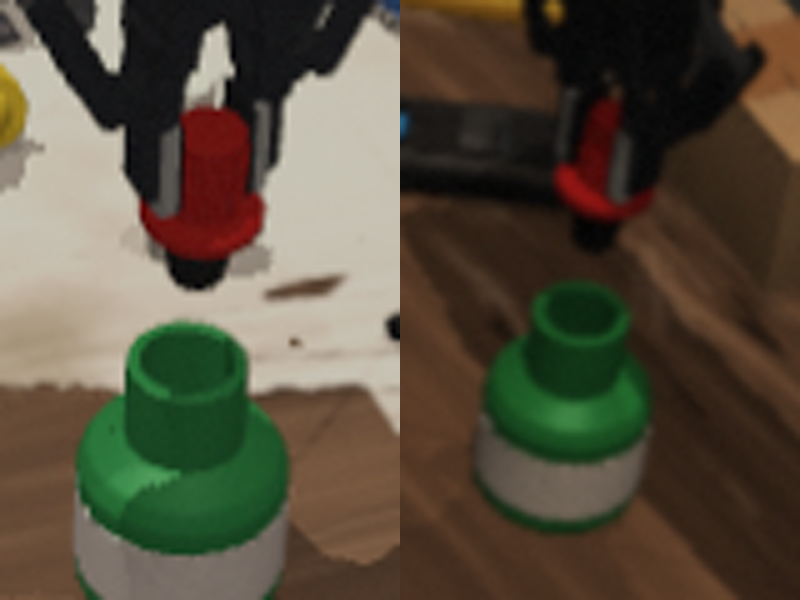

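The stopper hangs above the neck in both views: flange at about (370.6,228.8) side and (401,127.8) scene, foot at (369,239) and (399,137). It still has a small residual lean, which I'll quantify.

```bash
python3 - <<'E'
from h import *
np.set_printoptions(precision=4,suppress=True)
z=np.load("ds.npy",allow_pickle=True).item();D,S=z["D"],z["S"]
F,e=tri((D,(370.6,228.8)),(S,(401,127.8)));f,e2=tri((D,(369.2,239.4)),(S,(398.8,137.2)))
a=F-f;print(F,e,f,e2,np.linalg.norm(a),np.degrees(a[:2]/a[2]))
R,e=tri((D,(330+186.5/5,185+358/5)),(S,(360+181/5,90+312/5)));print("rim",R,e)
for c in(D,S):
  for P in(F,F+[0,0.022*.1,.022]):
    pass
# red-mask flange/knob outline widths per row (side)
f_=D["frame"].astype(int);m=(f_[...,0]>60)&(f_[...,1]<.4*f_[...,0])&(f_[...,2]<.4*f_[...,0]);m[:200]=0;m[245:]=0;m[:,:355]=0;m[:,390:]=0
for v in range(204,240,2):
    u=np.nonzero(m[v])[0]
    if len(u):print(v,u.min(),u.max(),end="; ")
E
```

```text
[ 0.5851 -0.2153  0.1771] [np.float64(6.160578611790094e-05), np.float64(6.160578611784575e-05)] [ 0.5846 -0.2129  0.1516] [np.float64(3.9289159553991556e-05), np.float64(3.9289159553875736e-05)] 0.02557541127423604 [ 1.2072 -5.576 ]
rim [ 0.5831 -0.2104  0.1091] [np.float64(0.0006981498435558081), np.float64(0.000698149843555884)]
208 366 377; 210 367 379; 212 367 379; 214 367 379; 216 367 379; 218 367 379; 220 367 378; 222 367 378; 224 367 381; 226 358 381; 228 358 381; 230 359 381; 232 361 379; 234 363 377; 236 367 374;
```

```bash
python3 -m inch '[{"slide":[-0.0017,0.002,-0.005],"yaw":0},{"slide":[-0.0017,0.002,-0.015],"yaw":0},{"slide":[-0.0017,0.002,-0.025],"yaw":0},{"slide":[-0.0017,0.002,-0.033],"yaw":0},{"slide":[-0.0017,0.002,-0.04],"yaw":0},{"slide":[-0.0017,0.002,-0.046],"yaw":0},{"slide":[-0.0017,0.002,-0.052],"yaw":0},{"slide":[-0.0017,0.002,-0.057],"yaw":0},{"slide":[-0.0017,0.002,-0.057],"yaw":0}]'
python3 - <<'E'
from h import *
D=camera("side");S=camera("scene")
cr=lambda c,x,y:cv2.resize(c["frame"][y:y+120,x:x+80,::-1],None,fx=5,fy=5,interpolation=cv2.INTER_CUBIC)
cv2.imwrite("pics/d4.png",np.hstack([cr(D,330,205),cr(S,360,100)]))
E
```

```text
clock: 7.7
position: [0.5817, -0.2099, 0.1409]
ee_rot: [0.678, 0.735, -0.0, -0.001]
ft_force: [-0.3, -1.1, -1.0]
grip_width: 0.294
grasp_force: 29.9
```

View pics/d4.png

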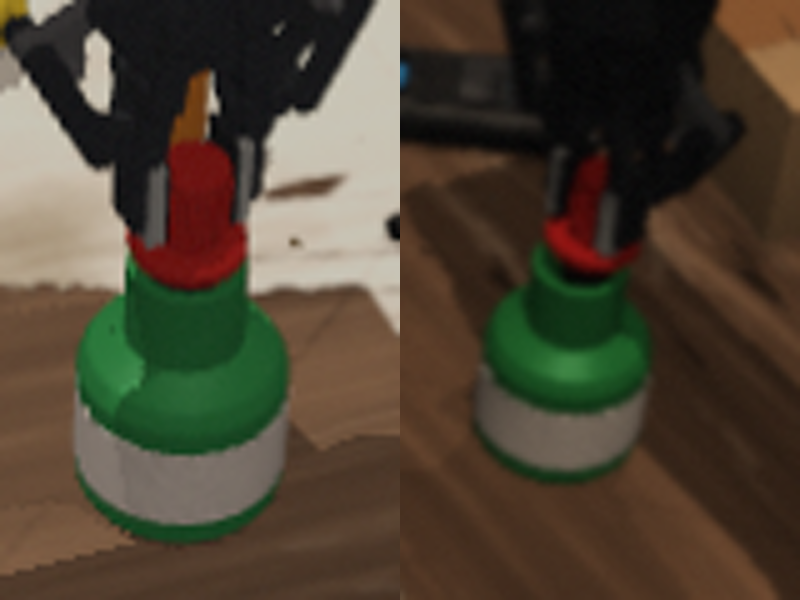

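The plug is inside the neck, and the flange is centred about 10 mm above the rim at (367,253) in the side view. There is no significant contact force yet, so I'll continue slowly down.

```bash
python3 -m inch '[{"slide":[0,0,-0.0015],"yaw":0},{"slide":[0,0,-0.003],"yaw":0},{"slide":[0,0,-0.0045],"yaw":0},{"slide":[0,0,-0.006],"yaw":0},{"slide":[0,0,-0.007],"yaw":0},{"slide":[0,0,-0.007],"yaw":0}]' 255 20; python3 -m inch '[{"slide":[0,0,-0.001],"yaw":0},{"slide":[0,0,-0.002],"yaw":0},{"slide":[0,0,-0.002],"yaw":0}]'
```

```text
clock: 8.3
position: [0.5823, -0.2098, 0.1349]
ee_rot: [0.678, 0.735, 0.0, -0.0]
ft_force: [-0.8, 0.3, -0.5]
grip_width: 0.294
grasp_force: 29.9
clock: 8.55
position: [0.5824, -0.2096, 0.1331]
ee_rot: [0.678, 0.735, 0.0, 0.0]
ft_force: [1.2, 0.8, -0.5]
grip_width: 0.295
grasp_force: 30.0
```

```bash
for i in 1 2; do python3 -m inch '[{"slide":[0,0,-0.001],"yaw":0},{"slide":[0,0,-0.0015],"yaw":0},{"slide":[0,0,-0.0015],"yaw":0}]' | grep -E "pos|ft_f"; done
python3 - <<'E'
from h import *
D=camera("side");S=camera("scene")
cr=lambda c,x,y:cv2.resize(c["frame"][y:y+120,x:x+80,::-1],None,fx=5,fy=5,interpolation=cv2.INTER_CUBIC)
cv2.imwrite("pics/d5.png",np.hstack([cr(D,330,205),cr(S,360,100)]))
E
```

```text
position: [0.5825, -0.2098, 0.1319]
ft_force: [1.3, 1.2, 3.7]
position: [0.5829, -0.21, 0.1316]
ft_force: [-1.7, 2.9, 11.6]
```

View pics/d5.png

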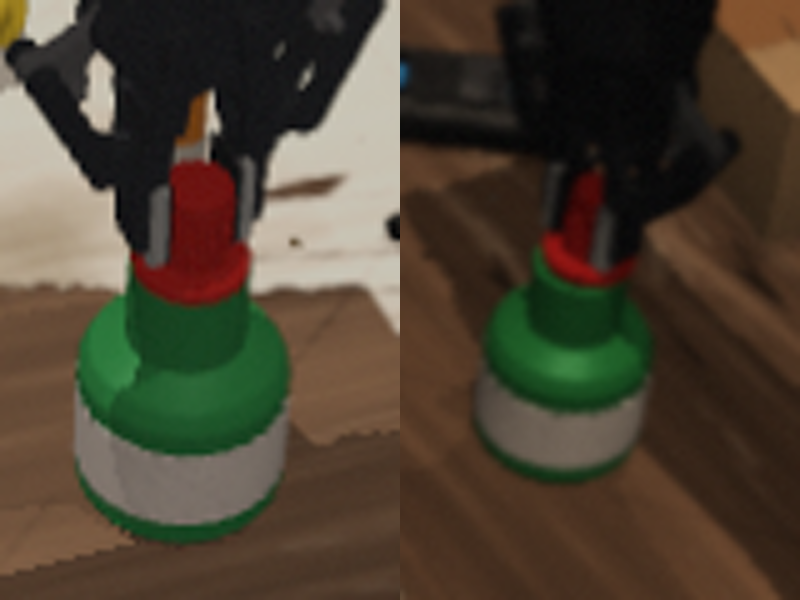

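The flange has met the rim at (368,262) in the side view, with the bottle in place. I'll press a little to flatten it, then let go.

```bash
python3 -m inch '[{"slide":[0,0,-0.001],"yaw":0},{"slide":[0,0,-0.0015],"yaw":0},{"slide":[0,0,-0.0015],"yaw":0}]' | grep -E "pos|ft_f"; python3 -m inch '[{"slide":[0,0,0.002],"yaw":0},{"slide":[0,0,0.002],"yaw":0}]' | grep -E "pos|ft_f"; python3 -m inch '[{"slide":[0,0,0],"yaw":0},{"slide":[0,0,0],"yaw":0},{"slide":[0,0,0],"yaw":0},{"slide":[0,0,0],"yaw":0},{"slide":[0,0,0],"yaw":0},{"slide":[0,0,0],"yaw":0},{"slide":[0,0,0],"yaw":0},{"slide":[0,0,0],"yaw":0}]' 0
```

```text
position: [0.5835, -0.2104, 0.1314]
ft_force: [-3.9, 3.0, 19.1]
position: [0.5827, -0.21, 0.1316]
ft_force: [-0.6, 3.1, 9.3]
clock: 10.23
position: [0.5821, -0.21, 0.1305]
ee_rot: [0.678, 0.735, -0.0, -0.0]
ft_force: [-0.5, 0.7, -0.9]
grip_width: 1.004
grasp_force: 0.0
```

```bash
python3 -m inch '[{"slide":[0,0,0.015],"yaw":0},{"slide":[0,0,0.04],"yaw":0},{"slide":[0,0,0.08],"yaw":0},{"slide":[0,0,0.12],"yaw":0},{"slide":[0,0,0.15],"yaw":0},{"slide":[0,0,0.15],"yaw":0},{"slide":[0,0,0.15],"yaw":0}]'
python3 - <<'E'
from h import *
D=camera("side");S=camera("scene")
cr=lambda c,x,y:cv2.resize(c["frame"][y:y+120,x:x+80,::-1],None,fx=5,fy=5,interpolation=cv2.INTER_CUBIC)
cv2.imwrite("pics/d6.png",np.hstack([cr(D,330,205),cr(S,360,100)]))
E
```

```text
clock: 10.82
position: [0.583, -0.21, 0.2826]
ee_rot: [0.678, 0.735, 0.001, 0.002]
ft_force: [-0.1, -0.6, -0.5]
grip_width: 1.005
grasp_force: 0.0
```

View pics/d6.png

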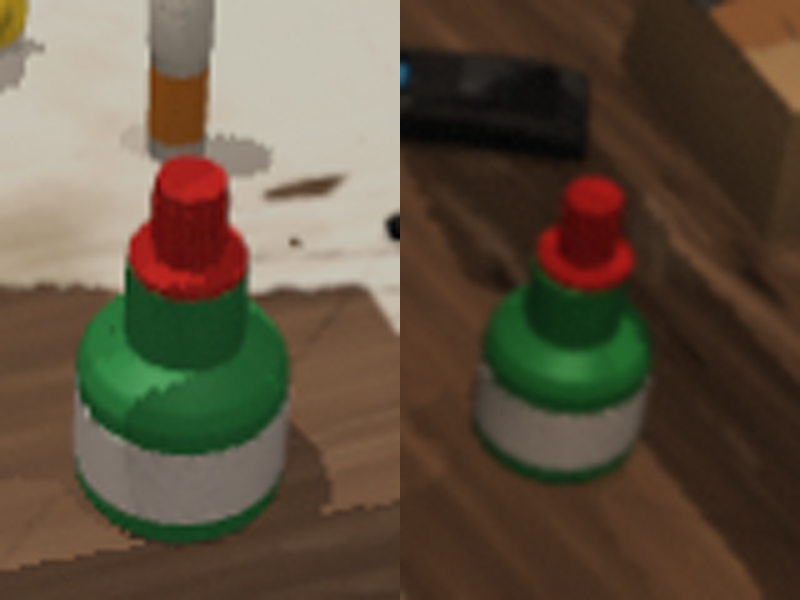

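The stopper sits straight and centred with its flange flat on the rim at about (368,256) in the side view. The bottle hasn't moved, the glue stick is standing and the gripper is clear.

```bash
python3 -c "
from workcell import *
print(hand_in())"
```

```text
the job is handed in; nothing more can be done
None
```

The red stopper is fully home and straight in the green bottle with its flange flat on the rim, the bottle and glue stick are still standing in place, and I handed the job in about 11 s into the 43 s limit (the verdict was not shown).

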